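# Set the bench dog in its hidden hole

### The job

Take the square-headed bench dog out of the rack and set it in the hole of the holding board, fully home and upright, then let go of it. The hole is hidden under a flush plug a few millimetres from the pencilled cross, so slide the dog's foot lightly in a widening spiral around the cross until it drops in; never push it hard against the board, and leave everything else on the bench where it is.

Things in the scene. Friction and masses are not known exactly. Their poses are not given: they have to be found in the camera images.
- dog: Bench dog (stop), loose, 76 mm tall, about 0.1 kg: brass shank 18 mm in diameter, 30 mm long, foot chamfered 1.6 mm; on it a dark walnut head, 30 x 30 mm, 46 mm tall, whose flat underside is the shoulder. Origin: centre of the foot; z up the dog, x and y normal to the head's flat sides. Starts upright in one of the rack's wells, shoulder on the rack. Grip the head by two flat sides.
- rack: Fixed wooden rack block, 70 (x) x 160 (y) x 40 (z) mm, with two wells 24 mm in diameter and 34 mm deep at y = -45 and +45 mm. Origin: centre of its underside, on the bench. Its place and yaw vary; it and the board may change sides.
- board: Fixed pale holding board, 180 (x) x 240 (y) x 48 (z) mm, brass screws in its corners, dark end strip at -y. Origin: centre of its underside, on the bench; its top is level, 48 mm up. It has one upright blind hole, 20 mm in diameter, 34 mm deep, no chamfer, unseen: closed flush by a plug of the same wood on a weak spring (0.3 to 0.6 N) that sinks under the dog.
- mark (a point): Crossing point of the pencilled black cross (lines 34 mm long) on the board's top, 40 mm from the board's centre towards its +y. The hidden hole's centre lies 4 to 7 mm from this point, in any direction, different each time; the dog drops in only within about 1.5 mm of it.
- board_top (a point): Centre of the board's top surface. Home, the dog's shoulder rests on this surface and its foot is 30 mm below it; the dog's weight holds the plug down. The board is rigid: the push of the dog on it must stay below 30 N (some 5 N is plenty while searching).
- round_peg: Bystander: a peg with a round blue head 36 mm across and 30 mm tall, in the rack's other well. Origin: foot of its 30 mm shank.
- pencil: Bystander: flat red carpenter's pencil, 125 mm long, 8 mm thick, lying on the board about 115 mm from the cross. Origin: under its middle.
- mallet: Bystander: green-headed mallet, lying to the right. Origin: under its handle near the head.
- chisel: Bystander: chisel with orange handle, 260 mm long, lying to the left. Origin: near where blade and handle meet.
- tape: Bystander: yellow tape measure, 70 mm, to the left. Origin: centre of its underside.
Mind the look-alikes: they are no part of the job. Several things have the shape of the rack; the one meant has the colours described above. Of the things that look like the dog, the larger one is meant.

How it is judged (in metres and radians):
On the way:
1. the dog is lifted clear of the rack (z of dog in the frame of rack above 0.045 m), for 0.1 s.
At the end, for the whole second after the job is handed in: The dog stands in the board's hole: its foot is within 12 mm (horizontally) of the cross and its shoulder within 2.5 mm of the board's top, it is upright within 0.1 rad and at rest (z of dog in the frame of board below 0.0205 m and horizontal distance between dog and mark below 0.012 m and angle between dog's own z axis and vertical below 0.1 rad and linear speed of dog below 0.02 m/s); the robot touches nothing.
It fails at once if the dog is pushed against the board with more than 30 N (contact force between dog and board above 30 N).
It fails at once if a bystander is moved by more than 30 mm (distance of any of round_peg, pencil, mallet, chisel, tape from where it was at the start of the episode above 0.03 m).
It also fails if it takes over 72 s, if anything falls off the work surface, if the arm or the gripper's body presses on something with over 40 N, if the wrist force passes 120 N, or if a joint passes its speed limit or range.

### The arm

A 6-joint arm with a two-finger parallel gripper is mounted at the origin on the work surface. World frame = base frame: x ahead of the robot, y to its left, z up, the work surface at z = 0. Lengths are in mm, angles in degrees, forces in N, time in s.
With the tool pointing down it reaches from about 275 to 725 mm from the base axis. Payload 5.6 kg.
Tool frame: the origin (TCP) lies between the finger pads; the fingertips stand 11 mm ahead of it and the grasp point (between the pads) lies 8 mm behind it; z points along the fingers, y is the line along which they close (so a half turn about z gives the same grasp; the last joint's range is limited). The gripper opens to 85 mm and grips with 20 to 120 N. Pads are 22 mm wide; open, the fingers measure 114 mm over their backs; the gripper's body (76 mm by 85 mm) begins 54 mm behind the grasp point. The pads swing forward as they close: fully open they stand 13 mm farther back than shut.
Start: joints at [-59.897, 14.616, 6.199, 0, -81.583, -16.306], TCP at [131.184, -534.12, 242.283] pointing down, gripper open.
Joint ranges: [-168.99, 168.99], [-69.2, 112.95], [-62.41, 85.93], [-164.36, 98.24], [-168.68, -3.75], [-174.98, 174.98]. Speed limits (degrees/s): [147.25, 147.25, 180, 180, 180, 180].

### API

Orientations are given as [roll, pitch, yaw] about the fixed x, y, z axes, in that order (R = Rz(yaw) Ry(pitch) Rx(roll)).
In Python, from rig import bot, optics, order gives the robot as it stands.
- The arm moves only by the tool step_arm, never from a script. Its argument "increments" is a list of rows, each a list of 7 numbers: the shift along the tool's x, y, z in m, then the turn, a rotation vector about the tool's x, y, z in rad, then the finger opening in m, from 0 to 0.0854. A call has 1 to 12 rows; each row is the pose to reach, as a shift and turn from the pose commanded when the call began, along the tool's axes at that moment; what a row does not reach only later rows make up. A row lasts 1/10 s, in which the tool goes at most 50 mm and 8.59 degrees, less where a joint would pass 70% of its speed; a pose out of reach is approached as far as the arm can. A call with a gripper value outside its range is refused whole. The fingers move at their own pace and stop on an object; "newtons" is the grip in N (left out, the last holds). Time passes only in rows, so rows that repeat a pose let the fingers close. It gives the time, the measured TCP pose, the force, the opening and the grip force at its end, in the units of the state.
- bot.read_state(): the state, without advancing time (a new reading comes with each control period).
- optics.get_image(name): name is "scene" or "top" or "wrist"; returns a dict with "pixels" (384x512x3 uint8, blue, green, red), "fx", "fy", "cx", "cy" (pixels), "position" and "rotation" of the camera in the world. Camera axes: x right, y down, z forward; pixel columns grow to the right and rows downward; lengths in mm; the calibration is good to about 2 mm. A picture is of the moment at which its call begins. There is no depth.
- order.hand_in(): hands the job in; it is judged then, once.
The state is a dict: "clock": time; "joint_pos": joint angles; "qvel": joint speeds; "tau": joint torques, N m; "ee_pos": TCP position; "ee_rot": TCP orientation; "ft_force": force on the tool from outside, world axes, zero at the start; "moment": the same for the moment, N m; "grip_width": finger opening in mm; "grip_force": force on a finger pad.
Only numpy, scipy, OpenCV 4.12 (cv2) and the standard library are available. Lean on these libraries where they do the work, as an engineer would, in place of code of your own. Each camera call takes 0.05 s, during which the arm holds its last target. There are 200 camera calls.

## Working session

There is one attempt and no reset: what is moved stays moved. The work goes in short steps, Python scripts to look and compute and a tool call to move; the robot and the scene stay as the last step left them, time stands still between calls to the robot, and variables do not carry over. Pictures are saved under pics/ and viewed, at most 10 in all, crops included, and the job is handed in when it is done.

Besides the shell and the picture viewer there is one more tool, called after "Request:" by a JSON object that holds its "name" and its "arguments". step_arm: Moves the arm, as the interface text tells. Its arguments: {"type":"object","properties":{"increments":{"type":"array","items":{"type":"array","items":{"type":"number"}}},"newtons":{"type":"number"}},"required":["increments"]}

```bash
mkdir -p pics
cat > h.py <<'E'
import numpy as np, cv2
from rig import bot, optics, order
def ray(im,u,v,z):
    R=np.array(im["rotation"]);p=np.array(im["position"])
    d=R@np.array([(u-im["cx"])/im["fx"],(v-im["cy"])/im["fy"],1])
    return p+d*(z-p[2])/d[2]
def proj(im,P):
    R=np.array(im["rotation"]);c=R.T@(np.array(P)-np.array(im["position"]))
    return im["fx"]*c[0]/c[2]+im["cx"],im["fy"]*c[1]/c[2]+im["cy"]
E
python3 - <<'E'
from h import *
import pickle
s=bot.read_state();print(s)
for n in("top","scene"):
    im=optics.get_image(n);pickle.dump(im,open(n+".pkl","wb"))
    print(n,im["fx"],im["cx"],im["cy"],im["position"],im["rotation"])
    cv2.imwrite(f"pics/{n}0.png",cv2.resize(im["pixels"],(768,576),interpolation=cv2.INTER_CUBIC))
E
```

```text
{'clock': 0.0, 'joint_pos': array([-5.98993030e+01,  1.46516420e+01,  6.12928151e+00, -2.71861847e-02,
       -8.15828895e+01, -1.63069405e+01]), 'qvel': array([ 0.02519199,  0.11893623,  0.04934196, -0.00015825, -0.01817101,
        0.0106402 ]), 'tau': array([ 2.59971684e-04, -3.86625695e+01,  2.37943769e+01,  5.36493748e+00,
       -5.94357174e-03, -5.30253644e-06]), 'ee_pos': array([ 131.07911712, -533.6516901 ,  241.399131  ]), 'ee_rot': array([ 1.79891434e+02, -3.74826007e-03, -1.66210244e+02]), 'ft_force': array([ 0.13751256, -0.56994955, -1.5947962 ]), 'moment': array([ 0.01019099,  0.04777608, -0.01762703]), 'grip_force': 0.0, 'grip_width': 85.46545818492123}
top 479.72763850024904 261.7726293367043 191.49017898763267 [ 396.27668809   -2.95845682 1798.08411257] [-176.65580204   -0.29412286  -89.83586568]
scene 422.15350397199313 253.84435921558156 194.9090604970233 [1140.7166497  -873.77517047  823.76246234] [-124.76971751   -0.19932343   36.19499977]
```

View pics/top0.png

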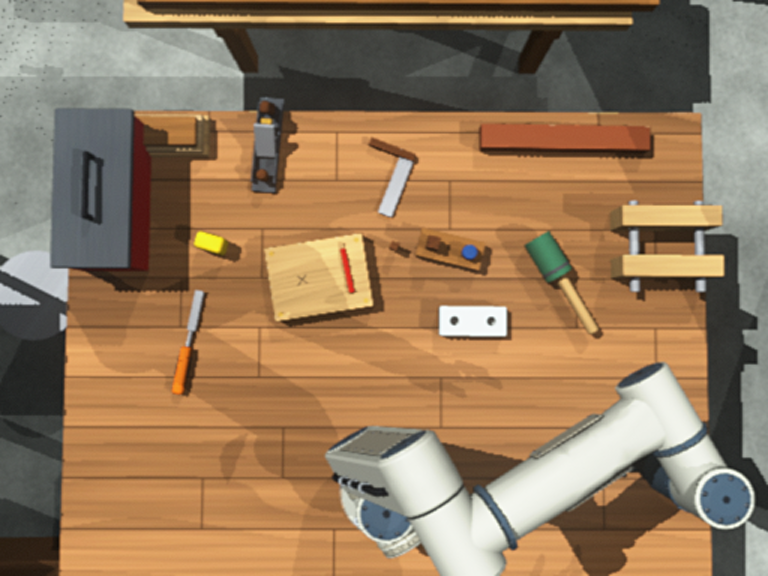

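View pics/scene0.png

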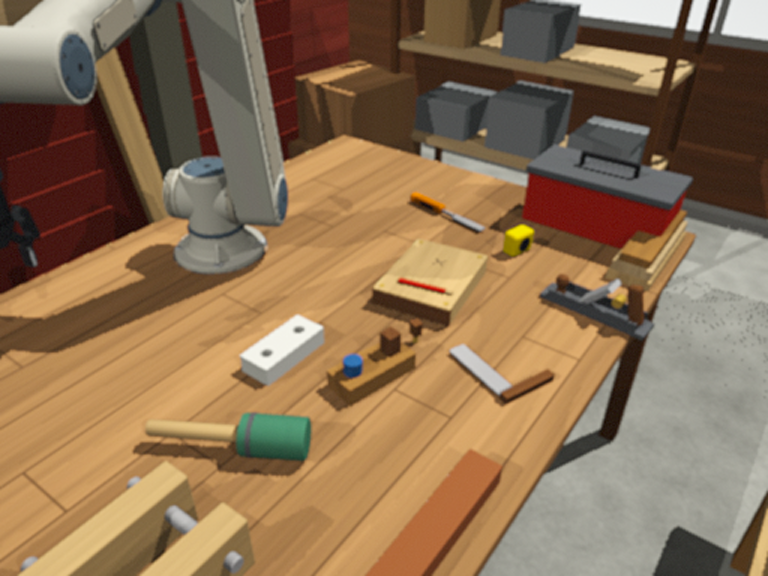

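The top view shows a cross at (302,280) and the pencil at (348,269) on the board. In the brown rack are a dark square head at (437,242) and the blue peg at (470,252).

Candidates:
- Large square head in the brown rack at (437,242). This is my choice.
- Small dark dog standing on the bench at (400,247), a look-alike.
- White rack at (474,321), a look-alike.

I'll check the choice from the wrist camera.

```bash
sed -i 's/^def ray/from scipy.spatial.transform import Rotation as Ro\ndef RM(r): return Ro.from_euler("xyz",r,degrees=True).as_matrix()\ndef ray/; s/np.array(im\["rotation"\])/RM(im["rotation"])/' h.py
python3 - <<'E'
from h import *
import pickle
im=pickle.load(open("top.pkl","rb"))
for n,u,v,z in[("dog",437,241,86),("peg",470,252,70),("small",399,246,40),("cross",302,280,48),("pencA",342,246,56),("pencB",352,292,56),("rackNE",489,248,40),("rackSE",484,272,40),("rackSW",415,256,40),("rackNW",420,231,40)]:
    print(n,ray(im,u/1.5,v/1.5,z).round(0))
w=optics.get_image("wrist");s=bot.read_state()
R=RM(s["ee_rot"]);print("cam in tool",R.T@(np.array(w["position"])-s["ee_pos"]),(R.T@RM(w["rotation"])).round(3),w["fx"],w["cx"],w["cy"])
E
```

```text
dog [ 608. -117.   86.]
peg [ 583. -198.   70.]
small [601. -27.  40.]
cross [516. 209.  48.]
pencA [598. 112.  56.]
pencB [486.  87.  56.]
rackNE [ 596. -248.   40.]
rackSE [ 537. -236.   40.]
rackSW [576. -66.  40.]
rackNW [638. -79.  40.]
cam in tool [  78.27221691    0.21982678 -131.60741538] [[-0.    -0.953 -0.303]
 [ 1.    -0.001  0.001]
 [-0.001 -0.303  0.953]] 299.0808129322502 252.05303097590362 195.07834492565115
```

Request:
{"name": "step_arm", "arguments": {"increments": [[-0.04,0.02,0,0,0,0,0.085],[-0.085,0.045,0,0,0,0,0.085],[-0.13,0.07,0,0,0,0,0.085],[-0.175,0.095,0,0,0,0,0.085],[-0.22,0.12,0,0,0,0,0.085],[-0.265,0.14,0,0,0,0,0.085],[-0.31,0.165,0,0,0,0,0.085],[-0.355,0.19,0,0,0,0,0.085],[-0.4,0.21,0,0,0,0,0.085],[-0.445,0.235,0,0,0,0,0.085],[-0.49,0.26,0,0,0,0,0.085],[-0.53,0.28,0,0,0,0,0.085]]}}

```text
clock: 1.35
ee_pos: [576.4, -137.2, 242.2]
ee_rot: [180.0, -0.0, -166.2]
ft_force: [0.6, -1.1, 0.5]
grip_width: 84.9
grip_force: 0.0
```

Request:
{"name": "step_arm", "arguments": {"increments": [[-0.015,0.008,0,0,0,0,0.085],[-0.025,0.015,0,0,0,0,0.085],[-0.025,0.015,0,0,0,0,0.085],[-0.025,0.015,0,0,0,0,0.085],[-0.025,0.015,0,0,0,0,0.085]]}}

```text
clock: 1.85
ee_pos: [595.3, -119.6, 242.8]
ee_rot: [-180.0, 0.0, -166.3]
ft_force: [0.4, 0.7, 0.5]
grip_width: 85.2
grip_force: 0.0
```

Run:
```python
from h import *
import pickle
s=bot.read_state();print(s["clock"],s["ee_pos"],s["ee_rot"],s["ft_force"])
im=optics.get_image("wrist");pickle.dump(im,open("w1.pkl","wb"))
cv2.imwrite("pics/w1.png",cv2.resize(im["pixels"],(768,576),interpolation=cv2.INTER_CUBIC))
```

```text
1.85 [ 595.29503648 -119.60368673  242.8304676 ] [-1.79985814e+02  2.57001108e-02 -1.66281405e+02] [0.39600858 0.70924806 0.53033758]
```

View pics/w1.png

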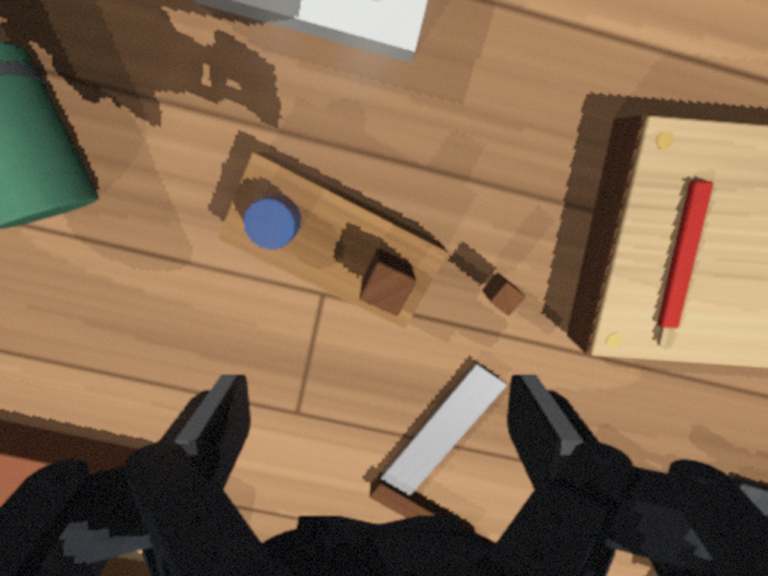

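The wrist view shows the big square head at about (388,285) in the rack, the blue peg at (270,222) and the small look-alike at (503,293). I'll take an enlarged crop of the head for its corners and yaw.

Run:
```python
from h import *
import pickle
im=pickle.load(open("w1.pkl","rb"))
c=im["pixels"][150:230,215:315]
cv2.imwrite("pics/w1c.png",cv2.resize(c,(750,600),interpolation=cv2.INTER_CUBIC))
```

```text
(no output)
```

View pics/w1c.png

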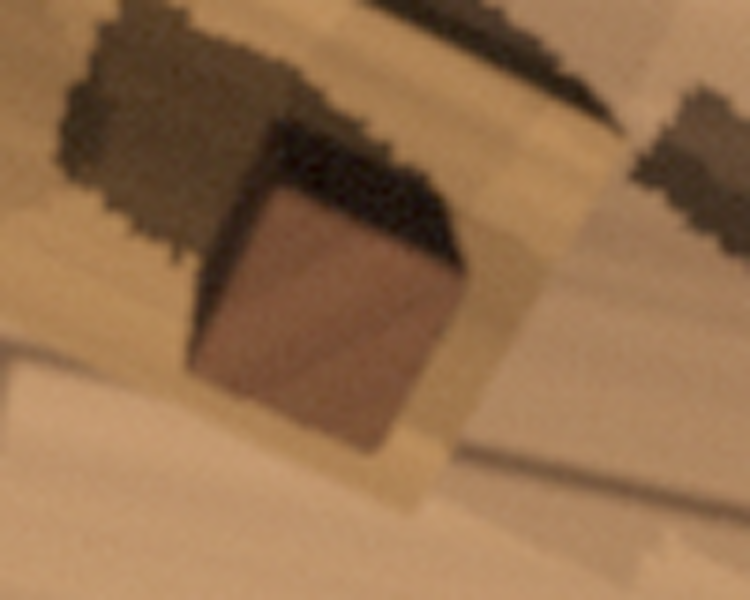

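The crop shows the head-top corners at (280,185), (463,270), (375,452) and (190,365). It is a single walnut square on the rack, so this is the right dog.

Run:
```python
from h import *
import pickle
im=pickle.load(open("w1.pkl","rb"))
P=[ray(im,215+u/7.5-.5,150+v/7.5-.5,86) for u,v in[(280,185),(463,270),(375,452),(190,365)]]
for i in range(4):
    d=P[(i+1)%4]-P[i];print(P[i].round(1),np.hypot(*d[:2]).round(1),(np.degrees(np.arctan2(d[1],d[0]))).round(1))
c=np.mean(P,0);print(c)
print("peg",ray(im,270/1.5,222/1.5,70), "small",ray(im,503/1.5,293/1.5,40))
print("rack",[ray(im,215+u/7.5-.5,150+v/7.5-.5,40).round(1) for u,v in[(625,132),(410,512)]])
s=bot.read_state();R=RM(s["ee_rot"]);print("cmd shift tool",R.T@(np.array([c[0],c[1],0])-s["ee_pos"]*[1,1,0]))
```

```text
[ 587.4 -121.5   86. ] 27.1 78.2
[592.9 -95.   86. ] 28.3 -10.1
[620.8 -99.9  86. ] 28.2 -102.8
[ 614.6 -127.4   86. ] 27.8 167.7
[ 603.93095961 -110.94565247   86.        ]
peg [ 581.90950421 -198.0602885    70.        ] small [599.84211195 -17.54228193  40.        ]
rack [array([577.8, -69.9,  40. ]), array([645.6, -85.9,  40. ])]
cmd shift tool [-1.03828162e+01  6.33732390e+00  4.67560261e-03]
```

Request:
{"name": "step_arm", "arguments": {"increments": [[-0.005,0.003,0.01,0,0,0.13,0.06],[-0.0104,0.0063,0.03,0,0,0.27,0.06],[-0.0104,0.0063,0.05,0,0,0.4,0.06],[-0.0104,0.0063,0.075,0,0,0.45,0.06],[-0.0104,0.0063,0.1,0,0,0.45,0.06],[-0.0104,0.0063,0.12,0,0,0.45,0.06],[-0.0104,0.0063,0.12,0,0,0.45,0.06],[-0.0104,0.0063,0.12,0,0,0.45,0.06]]}}

```text
clock: 2.7
ee_pos: [604.6, -110.7, 123.2]
ee_rot: [-180.0, 0.0, 168.0]
ft_force: [0.2, -0.3, 0.9]
grip_width: 60.0
grip_force: 0.0
```

Run:
```python
from h import *
import pickle
s=bot.read_state();print(s["clock"],s["ee_pos"],s["ee_rot"],s["ft_force"],s["grip_width"])
im=optics.get_image("wrist");pickle.dump(im,open("w2.pkl","wb"))
cv2.imwrite("pics/w2.png",cv2.resize(im["pixels"],(768,576),interpolation=cv2.INTER_CUBIC))
```

```text
2.7 [ 604.64086156 -110.66983697  123.20682816] [-1.79972883e+02  3.80342835e-02  1.67983712e+02] [ 0.22124629 -0.30870001  0.89746003] 60.03745299144542
```

View pics/w2.png

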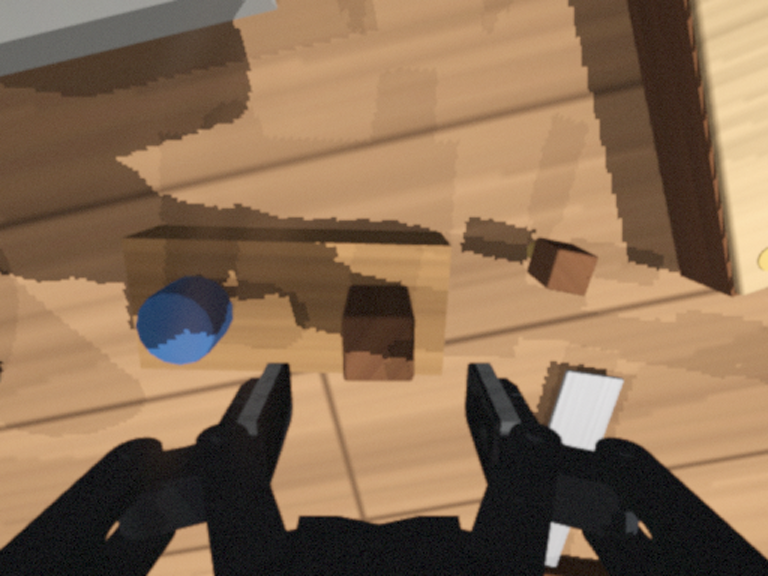

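The head (top corners about (344,318) to (413,381)) lies square between the fingers. I'll check the offset against the TCP axis.

Run:
```python
from h import *
import pickle
im=pickle.load(open("w2.pkl","rb"));s=bot.read_state();R=RM(s["ee_rot"])
for u,v in[(345,320),(413,320),(344,381),(414,381)]:
    print((R.T@(ray(im,u/1.5,v/1.5,86)-s["ee_pos"])).round(1))
```

```text
[ 13.6 -13.7  37.9]
[13.6 13.7 37.9]
[-13.9 -14.7  38. ]
[-13.9  14.8  38. ]
```

Request:
{"name": "step_arm", "arguments": {"increments": [[0,0,0.02,0,0,0,0.06],[0,0,0.04,0,0,0,0.06],[0,0,0.055,0,0,0,0.06],[0,0,0.062,0,0,0,0.06],[0,0,0.062,0,0,0,0.06],[0,0,0.062,0,0,0,0.025],[0,0,0.062,0,0,0,0.025],[0,0,0.062,0,0,0,0.025],[0,0,0.062,0,0,0,0.025],[0,0,0.062,0,0,0,0.025],[0,0,0.062,0,0,0,0.025],[0,0,0.062,0,0,0,0.025]], "newtons": 40}}

```text
clock: 3.95
ee_pos: [605.6, -110.0, 61.8]
ee_rot: [180.0, 0.2, 168.0]
ft_force: [-0.4, 0.9, 6.0]
grip_width: 29.2
grip_force: 40.2
```

Request:
{"name": "step_arm", "arguments": {"increments": [[0,0,-0.01,0,0,0,0.025],[0,0,-0.03,0,0,0,0.025],[0,0,-0.055,0,0,0,0.025],[0,0,-0.08,0,0,0,0.025],[0,0,-0.1,0,0,0,0.025],[0.01,0.03,-0.12,0,0,0,0.025],[0.022,0.065,-0.12,0,0,0,0.025],[0.036,0.105,-0.12,0,0,0,0.025],[0.05,0.145,-0.12,0,0,0,0.025],[0.064,0.185,-0.12,0,0,0,0.025],[0.08,0.225,-0.12,0,0,0,0.025],[0.094,0.265,-0.12,0,0,0,0.025]]}}

```text
clock: 5.15
ee_pos: [566.8, 170.4, 180.6]
ee_rot: [-180.0, -0.0, 168.0]
ft_force: [0.1, 0.1, -0.8]
grip_width: 29.7
grip_force: 39.8
```

Request:
{"name": "step_arm", "arguments": {"increments": [[0.006,0.015,0,0,0,0,0.025],[0.011,0.025,0,0,0,0,0.025],[0.011,0.028,0,0,0,0,0.025],[0.011,0.028,0,0,0,0,0.025],[0.011,0.028,0,0,0,0,0.025],[0.011,0.028,0,0,0,0,0.025]]}}

```text
clock: 5.75
ee_pos: [563.1, 197.4, 180.3]
ee_rot: [-180.0, -0.0, 167.9]
ft_force: [0.0, 1.0, 0.2]
grip_width: 29.6
grip_force: 39.9
```

Run:
```python
from h import *
import pickle
s=bot.read_state();print(s["clock"],s["ee_pos"],s["ee_rot"],s["ft_force"],s["grip_width"],s["joint_pos"])
im=optics.get_image("wrist");pickle.dump(im,open("w3.pkl","wb"))
cv2.imwrite("pics/w3.png",cv2.resize(im["pixels"],(768,576),interpolation=cv2.INTER_CUBIC))
```

```text
5.75 [563.0621756  197.37561545 180.34359156] [-1.79993753e+02 -2.76092820e-04  1.67926874e+02] [0.03085993 1.01073862 0.2097532 ] 29.58091992997924 [ 3.43175595e+01  2.12544245e+01  6.50369366e+00  4.24871752e-03
 -7.52539827e+01 -1.36391768e+02]
```

View pics/w3.png

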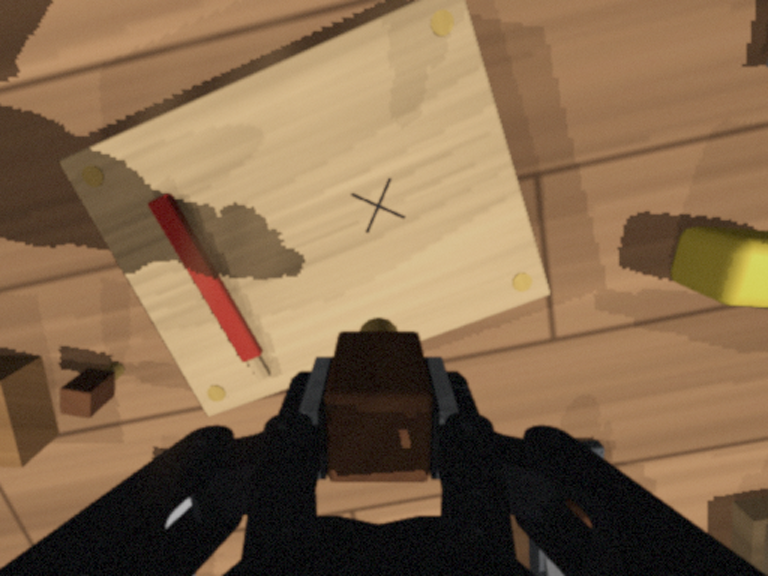

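The cross is at (378.5,206). The dog is held square, with its head top spanning about (326,393) to (432,480).

Run:
```python
from h import *
import pickle
im=pickle.load(open("w3.pkl","rb"));s=bot.read_state();R=RM(s["ee_rot"])
c=ray(im,378.5/1.5-.2,206/1.5-.2,48);print("cross",c,"tool shift",R.T@(c-s["ee_pos"]))
A=ray(im,352/1.5,195/1.5,48);B=ray(im,405/1.5,217/1.5,48);print("line len",np.linalg.norm(A-B))
for u,v in[(326,393),(432,393),(329,480),(430,480)]:
    print((R.T@(ray(im,u/1.5-.2,v/1.5-.2,s["ee_pos"][2]+24.2)-s["ee_pos"])).round(1))
for u,v in[(337,333),(421,333)]:
    print((R.T@(ray(im,u/1.5-.2,v/1.5-.2,s["ee_pos"][2]-21.8)-s["ee_pos"])).round(1))
```

```text
cross [516.69359866 207.33072999  48.        ] tool shift [ 4.73646100e+01 -9.36379028e-02  1.32344959e+02]
line len 33.34683960186558
[ 15.6 -14.4 -24.2]
[ 15.6  14.3 -24.2]
[-12.9 -14.6 -24.2]
[-12.9  14.7 -24.2]
[ 13.9 -15.5  21.8]
[13.9 15.5 21.8]
```

Request:
{"name": "step_arm", "arguments": {"increments": [[0.02,0,0.01,0,0,0,0.025],[0.04,0,0.03,0,0,0,0.025],[0.0473,0,0.05,0,0,0,0.025],[0.0473,0,0.065,0,0,0,0.025],[0.0473,0,0.074,0,0,0,0.025],[0.0473,0,0.077,0,0,0,0.025],[0.0473,0,0.077,0,0,0,0.025],[0.0473,0,0.077,0,0,0,0.025],[0.0473,0,0.077,0,0,0,0.025]]}}

```text
clock: 6.7
ee_pos: [517.1, 208.5, 104.1]
ee_rot: [179.9, 0.1, 168.0]
ft_force: [-0.5, 0.1, -1.6]
grip_width: 29.5
grip_force: 39.9
```

Request:
{"name": "step_arm", "arguments": {"increments": [[0,0,0.0005,0,0,0,0.025],[0,0,0.001,0,0,0,0.025],[0,0,0.0015,0,0,0,0.025],[0,0,0.0015,0,0,0,0.025]]}}

```text
clock: 7.1
ee_pos: [516.5, 208.3, 101.7]
ee_rot: [-180.0, -0.0, 168.0]
ft_force: [0.3, -0.5, -1.3]
grip_width: 29.7
grip_force: 39.9
```

Request:
{"name": "step_arm", "arguments": {"increments": [[0.0015,-0.0005,0.0003,0,0,0,0.025],[0.003,-0.001,0.0006,0,0,0,0.025],[0.003,-0.001,0.001,0,0,0,0.025],[0.003,-0.001,0.001,0,0,0,0.025],[0.003,-0.001,0.001,0,0,0,0.025]]}}

```text
clock: 7.6
ee_pos: [513.4, 208.0, 100.8]
ee_rot: [180.0, 0.0, 168.0]
ft_force: [-1.3, 0.1, -2.0]
grip_width: 29.5
grip_force: 39.9
```

Request:
{"name": "step_arm", "arguments": {"increments": [[0,0,0.0003,0,0,0,0.025],[0,0,0.0006,0,0,0,0.025],[0,0,0.0006,0,0,0,0.025],[0,0,0.0006,0,0,0,0.025]]}}

```text
clock: 8.0
ee_pos: [513.4, 208.0, 100.1]
ee_rot: [-180.0, -0.0, 168.0]
ft_force: [0.3, -0.1, -1.2]
grip_width: 29.4
grip_force: 39.9
```

Request:
{"name": "step_arm", "arguments": {"increments": [[0,0,0.0003,0,0,0,0.025],[0,0,0.0006,0,0,0,0.025],[0,0,0.0006,0,0,0,0.025],[0,0,0.0006,0,0,0,0.025]]}}

```text
clock: 8.4
ee_pos: [513.5, 208.0, 99.7]
ee_rot: [180.0, 0.0, 168.0]
ft_force: [-2.0, 0.6, 0.7]
grip_width: 29.3
grip_force: 40.1
```

Request:
{"name": "step_arm", "arguments": {"increments": [[0,0,0.0003,0,0,0,0.025],[0,0,0.0006,0,0,0,0.025],[0,0,0.0006,0,0,0,0.025]]}}

```text
clock: 8.7
ee_pos: [513.5, 208.0, 99.7]
ee_rot: [180.0, 0.0, 168.0]
ft_force: [-1.7, -2.0, 4.1]
grip_width: 29.7
grip_force: 40.8
```

Run:
```python
import numpy as np
th=0;pts=[(3.0,0.)]
while th<5.0*np.pi:
    r=3+2.2*th/2/np.pi; th+=2.5/r; r=3+2.2*th/2/np.pi
    pts.append((r*np.cos(th),r*np.sin(th)))
p=np.round(pts,1)
for i,d in enumerate(np.diff(p,axis=0)): print(i,p[i+1],d.round(1))
```

```text
0 [2.2 2.4] [-0.8  2.4]
1 [-0.1  3.6] [-2.3  1.2]
2 [-2.5  2.8] [-2.4 -0.8]
3 [-4.   0.8] [-1.5 -2. ]
4 [-3.9 -1.8] [ 0.1 -2.6]
5 [-2.3 -3.8] [ 1.6 -2. ]
6 [ 0.  -4.7] [ 2.3 -0.9]
7 [ 2.5 -4.1] [2.5 0.6]
8 [ 4.4 -2.4] [1.9 1.7]
9 [ 5.2 -0.1] [0.8 2.3]
10 [4.8 2.4] [-0.4  2.5]
11 [3.3 4.5] [-1.5  2.1]
12 [1.  5.6] [-2.3  1.1]
13 [-1.5  5.6] [-2.5  0. ]
14 [-3.8  4.6] [-2.3 -1. ]
15 [-5.5  2.8] [-1.7 -1.8]
16 [-6.3  0.4] [-0.8 -2.4]
17 [-6.1 -2.1] [ 0.2 -2.5]
18 [-4.9 -4.4] [ 1.2 -2.3]
19 [-3. -6.] [ 1.9 -1.6]
20 [-0.6 -6.8] [ 2.4 -0.8]
21 [ 1.9 -6.7] [2.5 0.1]
22 [ 4.2 -5.7] [2.3 1. ]
23 [ 6.  -3.9] [1.8 1.8]
24 [ 7.1 -1.7] [1.1 2.2]
25 [7.4 0.8] [0.3 2.5]
26 [6.8 3.3] [-0.6  2.5]
27 [5.5 5.4] [-1.3  2.1]
28 [3.5 6.9] [-2.   1.5]
29 [1.2 7.8] [-2.3  0.9]
30 [-1.4  7.9] [-2.6  0.1]
31 [-3.8  7.2] [-2.4 -0.7]
32 [-5.8  5.8] [-2.  -1.4]
33 [-7.4  3.8] [-1.6 -2. ]
34 [-8.3  1.5] [-0.9 -2.3]
35 [-8.5 -1. ] [-0.2 -2.5]
```

Request:
{"name": "step_arm", "arguments": {"increments": [[-0.0004,0.0012,0,0,0,0,0.025],[-0.0008,0.0024,0,0,0,0,0.025],[-0.0008,0.0024,0,0,0,0,0.025]]}}

```text
clock: 9.0
ee_pos: [514.1, 208.9, 99.7]
ee_rot: [-179.8, -0.0, 168.0]
ft_force: [-3.1, -4.2, 8.0]
grip_width: 29.6
grip_force: 41.1
```

Request:
{"name": "step_arm", "arguments": {"increments": [[-0.0012,0.0006,0,0,0,0,0.025],[-0.0023,0.0012,0,0,0,0,0.025],[-0.0023,0.0012,0,0,0,0,0.025]]}}

```text
clock: 9.3
ee_pos: [516.3, 209.8, 99.6]
ee_rot: [-179.9, -0.1, 168.0]
ft_force: [-5.9, -2.6, 7.9]
grip_width: 29.9
grip_force: 41.2
```

Request:
{"name": "step_arm", "arguments": {"increments": [[-0.0012,-0.0004,0,0,0,0,0.025],[-0.0024,-0.0008,0,0,0,0,0.025],[-0.0024,-0.0008,0,0,0,0,0.025]]}}

```text
clock: 9.6
ee_pos: [518.8, 209.5, 99.6]
ee_rot: [-180.0, -0.0, 168.0]
ft_force: [-3.9, 0.6, 6.8]
grip_width: 29.8
grip_force: 40.9
```

Request:
{"name": "step_arm", "arguments": {"increments": [[-0.0008,-0.001,0,0,0,0,0.025],[-0.0015,-0.002,0,0,0,0,0.025],[-0.0015,-0.002,0,0,0,0,0.025]]}}

```text
clock: 9.9
ee_pos: [520.8, 207.6, 99.2]
ee_rot: [180.0, 0.0, 168.0]
ft_force: [-0.2, 1.0, 1.0]
grip_width: 29.7
grip_force: 40.1
```

Request:
{"name": "step_arm", "arguments": {"increments": [[0,-0.0013,0,0,0,0,0.025],[0.0001,-0.0026,0,0,0,0,0.025],[0.0001,-0.0026,0,0,0,0,0.025]]}}

```text
clock: 10.2
ee_pos: [520.5, 205.0, 99.5]
ee_rot: [179.9, 0.1, 168.0]
ft_force: [1.6, 2.2, 2.9]
grip_width: 29.6
grip_force: 40.5
```

Request:
{"name": "step_arm", "arguments": {"increments": [[0,0.0013,0,0,0,0,0.025],[-0.0001,0.0026,0,0,0,0,0.025],[-0.0001,0.0026,0.0003,0,0,0,0.025],[-0.0001,0.0026,0.0006,0,0,0,0.025],[-0.0001,0.0026,0.0006,0,0,0,0.025]]}}

```text
clock: 10.7
ee_pos: [520.5, 206.2, 99.1]
ee_rot: [-179.9, 0.0, 168.0]
ft_force: [0.0, -3.2, 7.6]
grip_width: 29.4
grip_force: 41.0
```

Request:
{"name": "step_arm", "arguments": {"increments": [[0,0.0008,0,0,0,0,0.025],[0,0.0015,0,0,0,0,0.025],[0,0.0015,0,0,0,0,0.025]]}}

```text
clock: 11.0
ee_pos: [520.6, 207.0, 98.9]
ee_rot: [-179.8, 0.0, 168.0]
ft_force: [-0.6, -5.3, 7.9]
grip_width: 29.4
grip_force: 41.0
```

Request:
{"name": "step_arm", "arguments": {"increments": [[-0.0008,0,0,0,0,0,0.025],[-0.0015,0,0,0,0,0,0.025],[-0.0015,0,0,0,0,0,0.025]]}}

```text
clock: 11.3
ee_pos: [521.9, 208.0, 98.0]
ee_rot: [-179.9, -0.0, 168.0]
ft_force: [0.8, -1.7, 1.7]
grip_width: 29.5
grip_force: 40.3
```

Request:
{"name": "step_arm", "arguments": {"increments": [[0,0,0.0005,0,0,0,0.025],[0,0,0.001,0,0,0,0.025],[0,0,0.001,0,0,0,0.025]]}}

```text
clock: 11.6
ee_pos: [522.2, 208.4, 97.1]
ee_rot: [-180.0, -0.0, 168.0]
ft_force: [2.6, -2.4, 0.1]
grip_width: 29.6
grip_force: 40.1
```

Request:
{"name": "step_arm", "arguments": {"increments": [[-0.0005,0,0.0005,0,0,0,0.025],[-0.0005,0,0.0005,0,0,0,0.025]]}}

```text
clock: 11.8
ee_pos: [522.5, 208.4, 96.6]
ee_rot: [-180.0, -0.0, 168.0]
ft_force: [0.9, -1.9, 0.1]
grip_width: 29.7
grip_force: 40.1
```

Request:
{"name": "step_arm", "arguments": {"increments": [[0,-0.0003,0.002,0,0,0,0.025],[0,-0.0003,0.004,0,0,0,0.025],[0,-0.0003,0.004,0,0,0,0.025]]}}

```text
clock: 12.1
ee_pos: [522.5, 208.2, 92.4]
ee_rot: [180.0, -0.0, 168.0]
ft_force: [1.5, -0.5, -1.5]
grip_width: 29.1
grip_force: 39.9
```

Request:
{"name": "step_arm", "arguments": {"increments": [[0,0,0.001,0,0,0,0.025],[0,0,0.002,0,0,0,0.025],[0,0,0.002,0,0,0,0.025]]}}

```text
clock: 12.4
ee_pos: [522.5, 208.1, 90.7]
ee_rot: [180.0, -0.0, 168.0]
ft_force: [0.4, 0.2, -1.7]
grip_width: 29.3
grip_force: 40.0
```

Free. I'll lower most of the remaining 21 mm.

Request:
{"name": "step_arm", "arguments": {"increments": [[0,0,0.002,0,0,0,0.025],[0,0,0.004,0,0,0,0.025],[0,0,0.006,0,0,0,0.025],[0,0,0.008,0,0,0,0.025],[0,0,0.008,0,0,0,0.025]]}}

```text
clock: 12.9
ee_pos: [522.5, 208.0, 82.5]
ee_rot: [-180.0, -0.0, 168.0]
ft_force: [1.5, -0.1, -2.4]
grip_width: 29.3
grip_force: 39.9
```

Request:
{"name": "step_arm", "arguments": {"increments": [[0,0,0.002,0,0,0,0.025],[0,0,0.004,0,0,0,0.025],[0,0,0.006,0,0,0,0.025],[0,0,0.008,0,0,0,0.025],[0,0,0.008,0,0,0,0.025]]}}

```text
clock: 13.4
ee_pos: [522.5, 208.0, 74.5]
ee_rot: [-180.0, -0.0, 168.0]
ft_force: [1.0, -0.4, -1.0]
grip_width: 29.5
grip_force: 40.0
```

Request:
{"name": "step_arm", "arguments": {"increments": [[0,0,0.001,0,0,0,0.025],[0,0,0.002,0,0,0,0.025],[0,0,0.003,0,0,0,0.025],[0,0,0.004,0,0,0,0.025],[0,0,0.0045,0,0,0,0.025],[0,0,0.0045,0,0,0,0.025]]}}

```text
clock: 14.0
ee_pos: [522.6, 208.0, 70.3]
ee_rot: [-180.0, -0.0, 168.0]
ft_force: [0.5, 0.2, -0.4]
grip_width: 29.5
grip_force: 40.0
```

Request:
{"name": "step_arm", "arguments": {"increments": [[0,0,0.0003,0,0,0,0.025],[0,0,0.0006,0,0,0,0.025],[0,0,0.0006,0,0,0,0.025]]}}

```text
clock: 14.3
ee_pos: [522.6, 208.1, 69.8]
ee_rot: [-180.0, -0.0, 168.0]
ft_force: [-0.2, 0.0, 0.0]
grip_width: 29.3
grip_force: 40.1
```

Request:
{"name": "step_arm", "arguments": {"increments": [[0,0,0.0003,0,0,0,0.025],[0,0,0.0005,0,0,0,0.025],[0,0,0.0005,0,0,0,0.025]]}}

```text
clock: 14.6
ee_pos: [522.7, 208.1, 69.7]
ee_rot: [180.0, 0.0, 168.0]
ft_force: [-2.9, -1.6, 4.6]
grip_width: 29.3
grip_force: 40.5
```

Request:
{"name": "step_arm", "arguments": {"increments": [[0,0,0,0,0,0,0.035],[0,0,0,0,0,0,0.045],[0,0,0,0,0,0,0.055],[0,0,0,0,0,0,0.06],[0,0,0,0,0,0,0.06],[0,0,0,0,0,0,0.06]]}}

```text
clock: 15.2
ee_pos: [522.6, 208.0, 69.2]
ee_rot: [-180.0, -0.0, 168.0]
ft_force: [0.4, -0.1, 0.1]
grip_width: 60.2
grip_force: 0.0
```

Request:
{"name": "step_arm", "arguments": {"increments": [[0,0,-0.01,0,0,0,0.06],[0,0,-0.03,0,0,0,0.06],[0,0,-0.05,0,0,0,0.06],[0,0,-0.07,0,0,0,0.06],[-0.02,0,-0.09,0,0,0,0.06],[-0.03,0,-0.1,0,0,0,0.06],[-0.03,0,-0.1,0,0,0,0.06],[-0.03,0,-0.1,0,0,0,0.06]]}}

```text
clock: 16.0
ee_pos: [551.5, 201.8, 169.1]
ee_rot: [180.0, -0.0, 168.0]
ft_force: [-0.5, 1.1, -0.5]
grip_width: 60.1
grip_force: 0.0
```

Run:
```python
from h import *
import pickle
s=bot.read_state();print(s["clock"],s["ee_pos"],s["ft_force"],s["grip_width"])
im=optics.get_image("wrist");pickle.dump(im,open("w4.pkl","wb"))
cv2.imwrite("pics/w4.png",cv2.resize(im["pixels"],(768,576),interpolation=cv2.INTER_CUBIC))
```

```text
16.0 [551.54793151 201.83554617 169.13520174] [-0.47317478  1.06169177 -0.52092614] 60.08128122337337
```

View pics/w4.png

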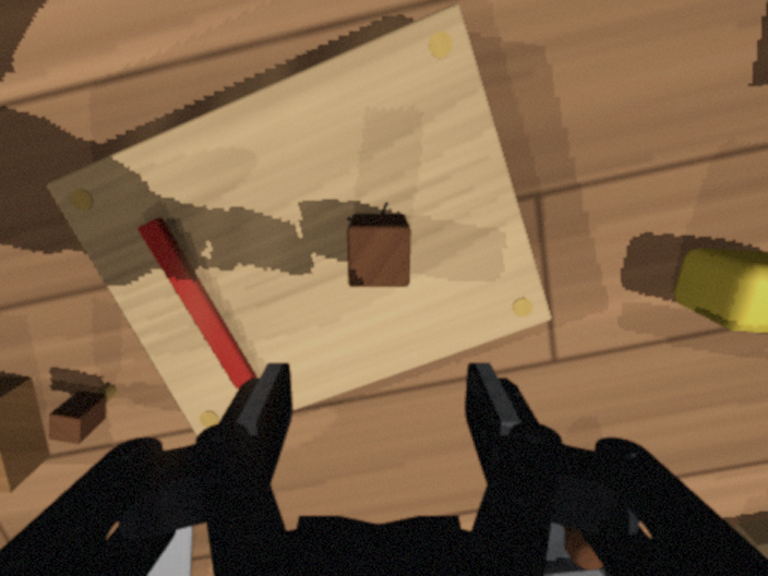

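The dog stands upright in the board at (379,255), its shoulder on the surface and the gripper clear of it. The pencil is undisturbed.

```bash
python3 -c "
from rig import order
print(order.hand_in())"
```

```text
the job is handed in; nothing more can be done
None
```

The dog is in the board's hidden hole, upright with its shoulder on the board, and released; the job is handed in at about 16 s of the 72 s, with the highest push I read on the board about 9 N and no verdict returned yet.

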